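Fit the length stop to the cigar trimming jig

ROBOT

A 6-joint arm with a two-finger parallel gripper is mounted at the origin on a cart in front of the work surface, level with it; the furniture and walls round the work are solid. World frame = base frame: x ahead of the robot, y to its left, z up, the work surface at z = 0. Lengths are in mm, angles in degrees, forces in N, time in s.
With the tool pointing down it reaches from about 300 to 850 mm from the base axis. Payload 4.2 kg.
Tool frame: the origin (TCP) lies midway between the tips of the shut fingers; the grasp point (between the pads) lies 19 mm behind it; z points along the fingers, y is the line along which they close (so a half turn about z gives the same grasp; the last joint's range is limited). The gripper opens to 91 mm and grips with 3 to 60 N. Pads are 32 mm wide; open, the fingers measure 118 mm over their backs; the gripper's body (76 mm by 178 mm) begins 60 mm behind the grasp point.
Start: joints at [-66.291, 18.312, 89.639, -0, 72.044, -1.146], TCP at [241.69, -521.756, 213.976] pointing down, gripper open.
Joint ranges: [-177.97, 177.97], [-48.28, 115.42], [12.27, 149.76], [-77.06, 257.06], [2.81, 150.46], [-146.56, 146.56]. Speed limits (degrees/s): [147.25, 147.25, 180, 180, 180, 180].

INTERFACE

Orientations are given as [roll, pitch, yaw] about the fixed x, y, z axes, in that order (R = Rz(yaw) Ry(pitch) Rx(roll)).
In Python, from workcell import env gives the robot as it stands.
- The arm moves only by the shell command python3 -m jog 'ROWS' [FORCE]. ROWS is a JSON object of lists of equal length, an entry for each row: "jaw": the finger opening in mm, from 0 to 91.2; "slide": the shift along the tool's x, y, z in units of 30 mm (1.0 is 30 mm), a list of three; "spin": the turn about the tool's z in units of 8 degrees (1.0 is 8 degrees). In form: {"jaw": [jaw, ...], "slide": [[dx, dy, dz], ...], "spin": [spin, ...]}. A call has 1 to 10 rows; each row shifts and turns the commanded pose from where the row before left it, along the tool's axes as they then stand; what a row does not reach is not made up. A row lasts 1/10 s, in which the tool goes at most 50 mm and 8.59 degrees, less where a joint would pass 70% of its speed; a pose out of reach is approached as far as the arm can. A call is refused whole if a number of a shift passes 1 or a number of a turn 1, either way. A call with a gripper value outside its range is refused whole. The fingers move at their own pace and stop on an object; FORCE is the grip in N (left out, the last holds). Time passes only in rows, so rows that do not move let the fingers close. It gives the time, the measured TCP pose, the force, the opening and the grip force at its end, in the units of the state.
- env.state(): the state, without advancing time (a new reading comes with each control period).
- env.grab_frame(name): name is "scene" or "side" or "wrist"; returns the picture (384x512x3 uint8, red, green, blue); there is no depth.
- env.camera_model(name): a dict with "fx", "fy", "cx", "cy" (pixels), "camera_from_world" (4x4, takes a point from world to camera coordinates). Camera axes: x right, y up, looking along -z (the intrinsics and any distortion apply to the point x, -y, -z); pixel columns grow to the right and rows downward; lengths in mm; the calibration is good to about 2 mm. A picture is of the moment at which its call begins: read the wrist's pose just before it. camera_model takes no time and is no camera call; for the wrist camera it gives the pose at the moment of the call.
- env.job_done(): hands the job in; it is judged then, once.
The state is a dict: "time_s": time; "qpos": joint angles; "qvel": joint speeds; "effort": joint torques, N m; "ee_pos": TCP position; "ee_rot": TCP orientation; "force": force on the tool from outside, world axes, zero at the start; "torque": the same for the moment, N m; "gripper_width": finger opening in mm; "gripper_force": force on a finger pad.
Only numpy, scipy, OpenCV 4.12 (cv2) and the standard library are available. Lean on these libraries where they do the work, as an engineer would, in place of code of your own. Each camera call takes 0.05 s, during which the arm holds its last target. There are 200 camera calls.

TASK

Fit the steel stop bracket to the trimming jig with its upright wall on the trough side: lower its foot gently onto the studs, slide it about under light pressure until its two holes drop over them, and let it down softly until it lies flat on the bed, never forcing it. Then turn the brass keeper fully so that its nose lies across the bracket's foot. Leave the other things on the bench where they are.

Things in the scene. Friction and masses are not known exactly. Their poses are not given: they have to be found in the camera images.
- jig: Cigar trimming jig, fixed: hardwood base 22 mm high. Origin on its underside, midway along two slots; +x along the jig to the cigar trough. Base: x -84 to 238, y -72 to 72 mm. Steel bed plate: x -80 to 80, y -52 to 52, top at z 24. Trough rails: x 100 to 235, y within 27, top at z 34.
- jig_bed (a point): Point on the bed at jig (0, 0, 24) mm, jig axes. Two fixed upright studs, 8 mm diameter, at y -22 and +22, stand 9 mm above the bed (top 2 mm tapered to 5.4 mm). They are clamped tight in their slots where last set: both at the same x, anywhere from -22 to +22 mm; that x is not measured, and the bracket hides them when over them. They do not give way.
- bracket: Loose steel stop bracket, 0.29 to 0.59 kg: foot 96 (x) x 90 (y) x 5 mm; upright wall 10 mm thick (x 38 to 48), y -26 to 26, top at z 57. Origin: centre of the foot's underside, z up. Two 10.6 mm through-holes at (0, -22) and (0, 22) mm. On the stud tops its origin is 9 mm above the bed; home, the foot lies on the bed. Mounted, its +x points along the jig's +x.
- bracket_grip (a point): Point in the bracket's upright wall, at bracket (43, 0, 38) mm: grip the wall here from above, across its 10 mm thickness (along bracket x).
- keeper (a joint): Angle of the brass keeper (turn-button), rad: -0.2 to 1.6. Near 0 at the start: handle along jig -x, nose clear of the bed. 1.57: handle to jig -y, nose across the foot of a seated bracket. Counter-clockwise from above is positive. Stays where left (about 1 N at the knob moves it). Passes 2 mm over a seated foot, jams against an unseated one.
- keeper_pivot (a point): Pivot of the keeper, vertical axis, at jig (0, -63, 31) mm, under the keeper's 5 mm thick bar. The nose reaches 33 mm from it.
- keeper_knob (a point): Point on the axis of the keeper's round black knob, 45 mm from the pivot at the handle's end: 12 mm diameter, standing 5 to 34 mm above the pivot point; this point is 22 mm above it (jig z 53). Pinch or push it from above.
- tape_roll: roll of paper tape lying flat, 93 mm across, 24 mm high; origin at the centre of its underside; leave it alone
- lighter: red pocket lighter lying down, 73x50x14 mm; origin at the centre of its underside; leave it alone
- chaveta: half-moon rolling knife lying flat, 86x122x9 mm; origin at the centre of its underside; leave it alone
Things that resemble listed ones, but are neither listed nor needed, are in the scene too. Of the things like the bracket, leave any that is brown; of the rest the larger one is meant.

How it is judged (in metres and radians):
On the way:
1. the bracket lies flat on the bed with its holes over the studs, the keeper not yet over it (z of bracket in the frame of jig_bed between -0.003 and 0.0025 m and angle between bracket's own z axis and vertical below 0.04 rad and x of bracket_grip in the frame of jig_bed between 0.019 and 0.067 m and y of bracket in the frame of jig_bed between -0.006 and 0.006 m and angle between the x axis of bracket and the x axis of jig_bed, either way round below 0.15 rad and value of joint keeper below 0.6 rad), for 0.3 s.
At the end, for the whole second after the job is handed in: The bracket is home over the studs: foot within 2.5 mm of the bed and tilted less than 0.04 rad, grip point 19 to 67 mm on the trough side of the bed point, sideways within 6 mm, axes within 0.15 rad of the jig's; keeper at more than 1.35 rad, over the foot; bracket at rest (z of bracket in the frame of jig_bed between -0.003 and 0.0025 m and angle between bracket's own z axis and vertical below 0.04 rad and x of bracket_grip in the frame of jig_bed between 0.019 and 0.067 m and y of bracket in the frame of jig_bed between -0.006 and 0.006 m and angle between the x axis of bracket and the x axis of jig_bed, either way round below 0.15 rad and value of joint keeper above 1.35 rad and linear speed of bracket below 0.02 m/s); the robot touches nothing.
It fails at once if the bracket is pressed or knocked against the jig with more than 45 N (contact force between bracket and jig above 45 N).
It fails at once if the tape roll is shifted by more than 30 mm (distance of tape_roll from where it was at the start of the episode above 0.03 m).
It fails at once if the lighter is shifted by more than 30 mm (distance of lighter from where it was at the start of the episode above 0.03 m).
It fails at once if the chaveta is shifted by more than 30 mm (distance of chaveta from where it was at the start of the episode above 0.03 m).
It also fails if it takes over 72 s, if anything falls off the work surface, if the arm or the gripper's body presses on something with over 40 N, if the wrist force passes 120 N, or if a joint passes its speed limit or range.

## Working session

There is one attempt and no reset: what is moved stays moved. The work goes in short steps, Python scripts to look and compute and a shell command to move; the robot and the scene stay as the last step left them, time stands still between calls to the robot, and variables do not carry over. Pictures are saved under pics/ and viewed, at most 10 in all, crops included, and the job is handed in when it is done.

```bash
mkdir -p pics; ls
cat > h.py <<'E'
import numpy as np, cv2
from workcell import env
def snap(n,f):
    im=env.grab_frame(n); cv2.imwrite('pics/'+f,im[:,:,::-1]); return im
def ray(n,u,v,M=None):
    m=M or env.camera_model(n); T=np.array(m["camera_from_world"])
    d=np.array([(u-m["cx"])/m["fx"],-(v-m["cy"])/m["fy"],-1.0])
    R=T[:3,:3]; return -R.T@T[:3,3], R.T@d
def onz(n,u,v,z,M=None):
    o,d=ray(n,u,v,M); return o+d*(z-o[2])/d[2]
def proj(n,p,M=None):
    m=M or env.camera_model(n); T=np.array(m["camera_from_world"])
    c=T[:3,:3]@np.array(p,float)+T[:3,3]
    return m["fx"]*c[0]/-c[2]+m["cx"], m["fy"]*-c[1]/-c[2]+m["cy"]
E
python3 - <<'E'
from h import *
a=snap("scene","a.png");b=snap("side","b.png")
for n in("scene","side"):
    m=env.camera_model(n);print({k:(v if k!="camera_from_world" else np.round(v,3).tolist()) for k,v in m.items()})
    print(ray(n,0,0)[0])
print(env.state())
E
```

```text
pics
{'fx': 482.37663508760716, 'fy': 482.37663508760716, 'cx': 259.88611928063466, 'cy': 190.21652575565975, 'camera_from_world': [[0.636, -0.771, 0.014, -282.886], [0.302, 0.265, 0.916, -217.619], [-0.71, -0.578, 0.401, -979.652], [0.0, 0.0, 0.0, 1.0]]}
[-450.19080616 -727.05448626  596.50695927]
{'fx': 353.39540368381444, 'fy': 353.39540368381444, 'cx': 259.2738189735802, 'cy': 193.52928744208526, 'camera_from_world': [[-0.82, -0.573, 0.019, 430.497], [0.404, -0.554, 0.728, -212.517], [-0.406, 0.605, 0.685, -996.992], [0.0, 0.0, 0.0, 1.0]]}
[ 33.75155582 731.5815376  829.53893715]
{'time_s': 0.1, 'qpos': array([-6.62901268e+01,  1.83469604e+01,  8.96976940e+01, -1.20839859e-03,
        7.20429402e+01, -1.14519758e+00]), 'qvel': array([ 0.00396245, -0.02489163, -0.18560244, -0.04783858,  0.01343763,
        0.08208637]), 'effort': array([ 4.45194446e-04, -4.13333201e+01, -2.32509309e+01,  7.29254354e-02,
        4.22018662e-02, -4.23131405e-05]), 'ee_pos': array([ 241.51355377, -521.34303134,  213.22621527]), 'ee_rot': array([-1.79912400e+02, -6.01944099e-04,  2.48554437e+01]), 'force': array([ 0.83184006,  0.57548254, -0.49845928]), 'torque': array([-0.00332359,  0.02014962, -0.03700066]), 'gripper_force': 0.0, 'gripper_width': 91.36660941665437}
```

View pics/a.png

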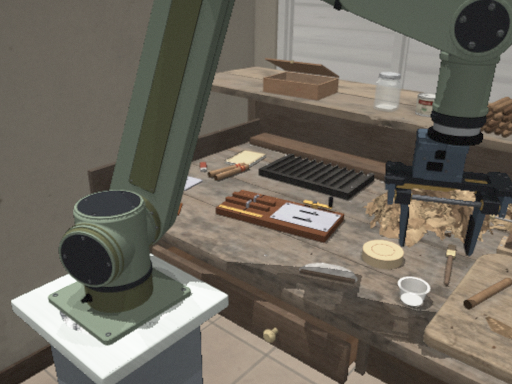

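View pics/b.png

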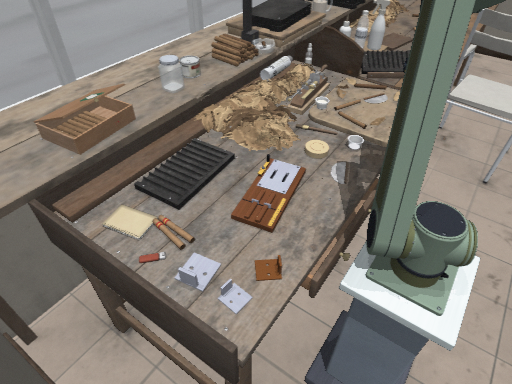

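The side view shows the jig around (270,195), with its bed at (282,177), the trough toward the camera and the keeper knob at about (267,160). The large steel bracket is at (198,271), the smaller one at (235,293) and the brown one at (268,268). I'll enlarge this area.

Run:
```python
from h import *
b=cv2.imread('pics/b.png');a=cv2.imread('pics/a.png')
c1=cv2.resize(b[150:235,225:315],None,fx=4.4,fy=4.4,interpolation=cv2.INTER_CUBIC)
c2=cv2.resize(b[245:320,170:260],None,fx=4.4,fy=4.4,interpolation=cv2.INTER_CUBIC)
c3=cv2.resize(a[185:240,210:350],None,fx=4,fy=4,interpolation=cv2.INTER_CUBIC)
o=np.zeros((600,800,3),np.uint8);o[:374,:396]=c1;o[:330,400:796]=c2;o[376:596,:560]=c3
cv2.imwrite('pics/c.png',o)
for n,u,v,z in[("side",198,271,5),("side",282,176,24),("side",270,205,30),("scene",307,217,24),("side",235,297,5)]:print(n,u,v,onz(n,u,v,z))
```

```text
side 198 271 [480.68039726 358.33820673   5.        ]
side 282 176 [ 498.18934466 -100.14341819   24.        ]
side 270 205 [449.406237    49.71028598  30.        ]
scene 307 217 [ 509.1687847  -107.17108771   24.        ]
side 235 297 [349.18953918 362.120909     5.        ]
```

View pics/c.png

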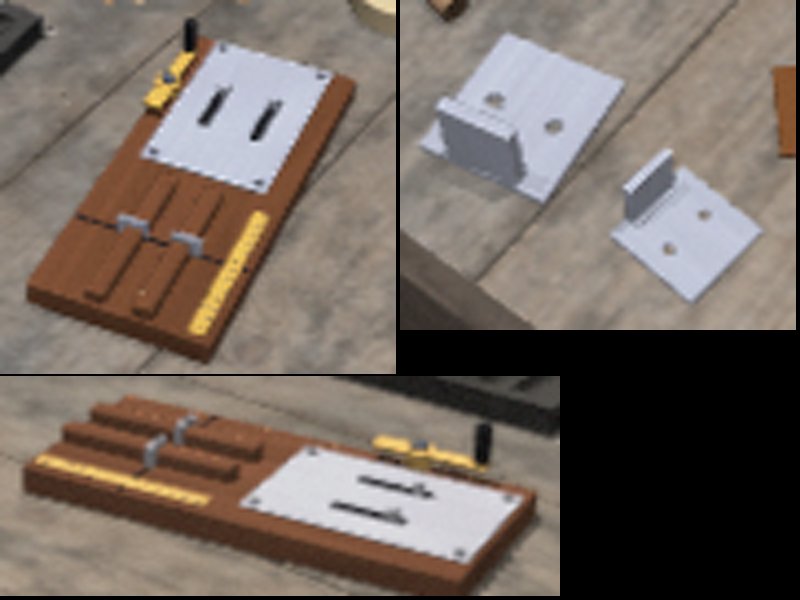

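Run:
```python
from h import *
np.set_printoptions(precision=1,suppress=True)
j=[onz("side",225+x/4.4,150+y/4.4,24) for x,y in[(218,40),(335,75),(262,190),(142,157)]]
j2=[onz("scene",210+x/4,185+(y-376)/4,24) for x,y in[(520,492),(472,562),(240,505),(308,447)]]
k=[onz("side",170+(x-400)/4.4,245+y/4.4,5) for x,y in[(505,33),(625,83),(545,202),(418,148)]]
hl=[onz("side",170+(x-400)/4.4,245+y/4.4,5) for x,y in[(495,100),(553,126)]]
tape=onz("side",317,148,24); kn=onz("side",225+190/4.4,150+20/4.4,65)
for n,c in(("jig",j),("jig2",j2),("br",k)):
    c=np.array(c);print(n,c[:,:2].tolist(),c.mean(0)[:2],[np.linalg.norm(c[i]-c[i-1]) for i in range(4)])
print(np.array(hl),tape,kn)
m=env.camera_model("wrist");s=env.state();print(m,s['ee_pos'])
print(ray("wrist",m['cx'],m['cy']))
```

```text
jig [[572.3492627044348, -165.76346622204187], [468.8230375326827, -183.68714208839776], [444.0900225712996, -30.323833158397065], [539.1226153675733, -7.173938269086875]] [506.1 -96.7] [np.float64(162.032862313758), np.float64(105.06634787064077), np.float64(155.3448633043231), np.float64(97.81161141177711)]
jig2 [[582.0273698932874, -163.77813592286634], [477.4373076161015, -191.88802693516323], [443.9560119166623, -34.58748226473938], [545.4525507604635, -14.790526279465098]] [ 512.2 -101.3] [np.float64(153.41129430994735), np.float64(108.30164864797227), np.float64(160.82430946634062), np.float64(103.40922039912172)]
br [[532.8639111787988, 318.2048366094584], [444.1721249959796, 302.9562830745804], [428.4217570668721, 396.93984938374007], [516.405014974162, 414.0095175392762]] [480.5 358. ] [np.float64(97.2081897390297), np.float64(89.99306262821024), np.float64(95.29420142952279), np.float64(89.62380957603183)]
[[502.3 360.7   5. ]
 [459.9 353.9   5. ]] [ 477.9 -322.2   24. ] [ 577.8 -128.8   65. ]
{'fx': 305.5585403826523, 'fy': 305.5585403826523, 'cx': 257.77944487368734, 'cy': 193.49373338789755, 'camera_from_world': array([[   0.4,   -0.9,   -0. , -574.4],
       [   0.9,    0.4,   -0.3,   33.8],
       [   0.3,    0.1,    1. , -391.7],
       [   0. ,    0. ,    0. ,    1. ]])} [ 241.5 -521.3  213.2]
(array([ 314.1, -488. ,  384.3]), array([-0.3, -0.1, -1. ]))
```

The bed is centred near (509,-99) with yaw about 100°. The large bracket's corners measure 96x90 mm, which matches, with its centre at (480,358) and yaw about 100°. Next I'll take the wrist view over the jig.

```bash
python3 -m jog '{"jaw":[91,91,91,91,91,91,91,91,91,91],"slide":[[0.5,-0.3,0],[1,-0.57,0],[1,-0.57,0],[1,-0.57,0],[1,-0.57,0],[1,-0.57,0],[1,-0.57,0],[1,-0.57,0],[1,-0.57,0],[1,-0.57,0]],"spin":[0,0,0,0,0,0,0,0,0,0]}'
python3 -m jog '{"jaw":[91,91,91,91,91,91,91,91,91],"slide":[[1,-0.57,0],[1,-0.57,0],[1,-0.57,0],[1,-0.57,0],[1,-0.57,0],[0.7,-0.4,0],[0,0,0],[0,0,0],[0,0,0]],"spin":[0,0,0,0,0,0,1,0.9,0]}'
python3 - <<'E'
from h import *
import pickle
pickle.dump(env.camera_model("wrist"),open("w1.pkl","wb"))
snap("wrist","w1.png");s=env.state();print(s['ee_pos'],s['ee_rot'],s['time_s'])
E
```

```text
time_s: 1.1
ee_pos: [432.3, -251.6, 213.9]
ee_rot: [-180.0, -0.0, 24.9]
force: [0.1, -0.1, -0.3]
gripper_width: 90.9
gripper_force: 0.0
time_s: 2.0
ee_pos: [545.5, -92.4, 213.7]
ee_rot: [-180.0, 0.0, 9.7]
force: [0.9, 1.1, 0.1]
gripper_width: 90.9
gripper_force: 0.0
[545.50120292 -92.7622284  213.79256941] [-1.79971914e+02  3.35460856e-02  9.84254100e+00] 2.05
```

View pics/w1.png

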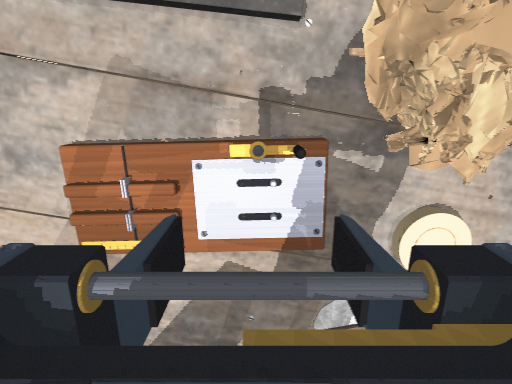

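The wrist view shows the bed with corners near (192,160), (325,156), (327,236) and (197,241). The stud tops are near (277,184) and (276,217), at the -x end of the slots. The keeper pivot is at (258,150) and the knob at (300,152). I'll measure these.

Run:
```python
from h import *
import pickle
np.set_printoptions(precision=1,suppress=True)
M=pickle.load(open("w1.pkl","rb"));im=cv2.imread("pics/w1.png");g=cv2.cvtColor(im,cv2.COLOR_BGR2HSV)
m=((g[...,1]<40)&(g[...,2]>150)).astype(np.uint8)*255
m[:145]=0;m[250:]=0;m[:,:185]=0;m[:,335:]=0
cs,_=cv2.findContours(m,cv2.RETR_EXTERNAL,cv2.CHAIN_APPROX_NONE);c=max(cs,key=cv2.contourArea)
hl=cv2.convexHull(c)[:,0]
P=np.array([onz("wrist",u,v,24,M)[:2] for u,v in hl],np.float32)
r=cv2.minAreaRect(P);print(r,cv2.boxPoints(r))
cv2.imwrite("pics/d.png",cv2.resize(im[140:245,185:335],None,fx=5,fy=5,interpolation=cv2.INTER_CUBIC))
```

```text
((510.65814208984375, -100.62527465820312), (103.67538452148438, 160.4188995361328), 11.053467750549316) [[ 444.4  -31.8]
 [ 475.2 -189.3]
 [ 576.9 -169.4]
 [ 546.2  -12. ]]
```

View pics/d.png

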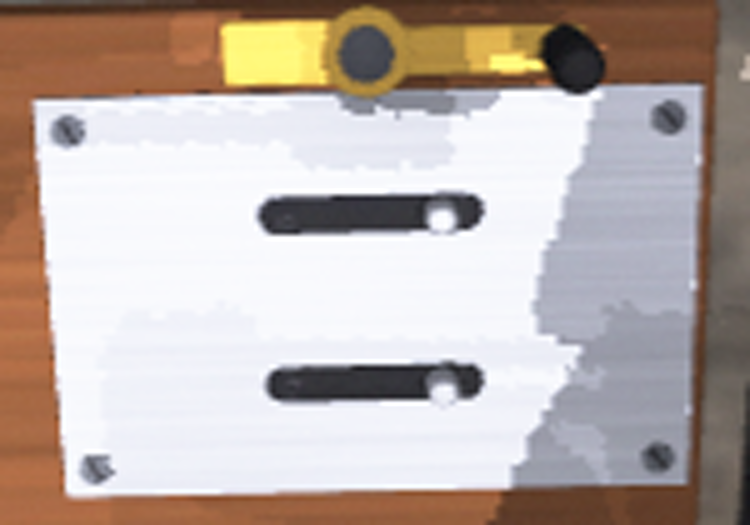

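Run:
```python
from h import *
import pickle
np.set_printoptions(precision=1,suppress=True)
M=pickle.load(open("w1.pkl","rb"))
c=np.array([510.7,-100.6]);y=np.radians(101.05);ex=np.array([np.cos(y),np.sin(y)]);ey=np.array([-ex[1],ex[0]])
for n,u,v,z in[("s1",441,215,33),("s2",443,387,33),("slot L",262,215,24),("slot R",482,212,24),("slot L2",268,385,24),("slot R2",482,380,24),("piv",366,52,36),("knob",568,45,65)]:
    p=onz("wrist",185+(u+.5)/5-.5,140+(v+.5)/5-.5,z,M);d=p[:2]-c;print(n,p,d@ex,d@ey)
```

```text
s1 [ 536.7 -112.5   33. ] -16.677024765434815 -23.275715160602218
s2 [ 493.8 -121.    33. ] -16.77533121559815 20.45695786204756
slot L [527.1 -70.3  24. ] 26.564602464803794 -21.921432279212738
slot R [ 536.9 -123.1   24. ] -27.079445906638913 -21.432816130076255
slot L2 [483.6 -78.4  24. ] 26.942797737814736 22.378882572509593
slot R2 [ 494.  -131.4   24. ] -27.023162980614515 22.28542329055969
piv [572.4 -88.3  36. ] 0.2471108665517363 -62.947620682292715
knob [ 585.3 -129.    65. ] -42.14040217362406 -67.82677112998837
```

Everything fits the given geometry: slots at ±22, pivot at -63. The studs are at jig x of about -16.7, and the jig yaw is 101.05°. Now to the bracket.

```bash
python3 -m jog '{"jaw":[91,91,91,91,91,91,91,91,91,91],"slide":[[0.1,-0.5,0],[0.1,-1,0],[0.1,-1,0],[0.1,-1,0],[0.1,-1,0],[0.1,-1,0],[0.1,-1,0],[0.1,-1,0],[0.1,-1,0],[0.1,-1,0]],"spin":[0,0,0,0,0,0,0,0,0,0]}'
python3 -m jog '{"jaw":[91,91,91,91,91,91,91,91],"slide":[[0.1,-1,0],[0.1,-1,0],[0.1,-1,0],[0.1,-1,0],[0.1,-1,0],[0.1,-1,0],[0.1,-0.5,0],[0,0,0]],"spin":[0,0,0,0,0,0,0,0]}'
python3 - <<'E'
from h import *
import pickle
M=env.camera_model("wrist")
pickle.dump(M,open("w2.pkl","wb"))
snap("wrist","w2.png");s=env.state();print(s['ee_pos'],s['ee_rot'],s['time_s'])
im=cv2.imread("pics/w2.png");g=cv2.cvtColor(im,cv2.COLOR_BGR2HSV)
print(proj("wrist",(480.5,358,5),M),proj("wrist",(473,400,57),M))
E
```

```text
time_s: 3.05
ee_pos: [526.8, 194.3, 214.0]
ee_rot: [-180.0, 0.0, 9.8]
force: [-0.2, 0.0, 0.1]
gripper_width: 91.3
gripper_force: 0.0
time_s: 3.85
ee_pos: [515.0, 389.8, 213.4]
ee_rot: [-180.0, 0.0, 9.8]
force: [-0.6, -1.0, -0.3]
gripper_width: 91.1
gripper_force: 0.0
[515.23544086 388.21433785 213.56172989] [1.79942745e+02 4.10693390e-02 9.76417524e+00] 3.9
(np.float64(276.87681774687616), np.float64(197.61959802191922)) (np.float64(242.1896409599461), np.float64(211.5153712524916))
```

View pics/w2.png

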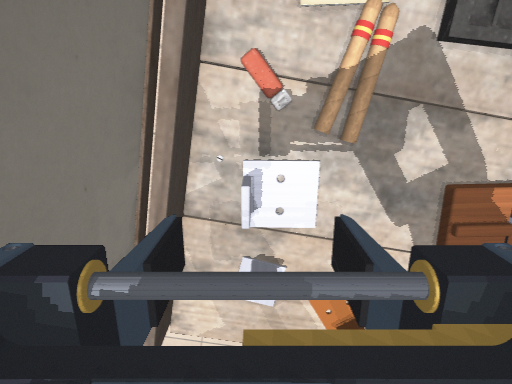

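The wrist view shows the bracket's foot between (247,160) and (320,227), holes at (281,178) and (280,211), and the wall at about u=246. There is a table-edge board at u of about 150-190. I'll measure them and check clearance to the board.

Run:
```python
from h import *
import pickle
np.set_printoptions(precision=1,suppress=True)
M=pickle.load(open("w2.pkl","rb"));im=cv2.imread("pics/w2.png")
o=cv2.resize(im[145:245,140:330],None,fx=4.2,fy=4.2,interpolation=cv2.INTER_CUBIC)
cv2.imwrite("pics/e.png",o[:,:798])
g=cv2.cvtColor(im,cv2.COLOR_BGR2GRAY)
for (a,b) in((281,178),(280,211)):
    w=g[b-7:b+8,a-7:a+8].astype(int); m=(w<150)*(200-w); yy,xx=np.mgrid[b-7:b+8,a-7:a+8]
    u,v=(xx*m).sum()/m.sum(),(yy*m).sum()/m.sum();print(u,v,onz("wrist",u,v,4,M))
b=onz("wrist",187,200,0,M);print(b)
for u in(152,158,165):
    o,d=ray("wrist",u,200,M);print(u,o+d*(b[1]-o[1])/d[1])
```

```text
279.790450928382 180.24403183023873 [503.8 358.6   4. ]
278.1426470588235 212.00882352941176 [460.9 352.5   4. ]
[455.5 473.9   0. ]
152 [505.  473.9 150.7]
158 [499.4 473.9 133.9]
165 [491.9 473.9 110.9]
```

View pics/e.png

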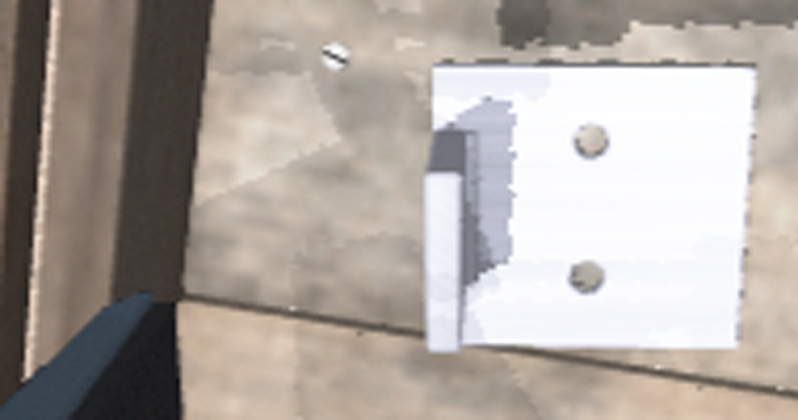

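Run:
```python
from h import *
import pickle
np.set_printoptions(precision=1,suppress=True)
M=pickle.load(open("w2.pkl","rb"))
f=lambda x,y,z:onz("wrist",140+(x+.5)/4.2-.5,145+(y+.5)/4.2-.5,z,M)
for x,y in((755,67),(738,345),(433,65),(465,345),(591,140),(586,276)):print(f(x,y,5))
print("wall top");
for x,y in((427,172),(464,172),(460,350),(428,350)):print(f(x,y,57))
b=f(198,150,0);print(b)
for X in(120,134):
    o,d=ray("wrist",140+X/4.2,145+150/4.2,M);print(X,o+d*(b[1]-o[1])/d[1])
for z in(40,60,80,100):print(z,[proj("side",(x,b[1]+(470-x)*.0,z)) for x in(400,470,540)])
b=cv2.imread("pics/b.png");cv2.imwrite("pics/f.png",cv2.resize(b[235:335,120:260],None,fx=5,fy=5,interpolation=cv2.INTER_CUBIC))
```

```text
[537.5 314.6   5. ]
[449.1 299.5   5. ]
[521.7 409.6   5. ]
[434.2 385.3   5. ]
[507.1 358.6   5. ]
[463.7 351.7   5. ]
wall top
[503.1 405.8  57. ]
[504.7 396.1  57. ]
[454.4 388.9  57. ]
[452.9 397.6  57. ]
[482.2 477.    0. ]
120 [505.4 477.   91.9]
134 [502.  477.   78.5]
40 [(np.float64(188.19645669791203), np.float64(313.2975323551662)), (np.float64(167.26427460222783), np.float64(297.93329004477977)), (np.float64(147.65386801124487), np.float64(283.539232258937))]
60 [(np.float64(187.1875267484232), np.float64(309.0745333712696)), (np.float64(165.95459639610695), np.float64(293.60488918520707)), (np.float64(146.08315057946336), np.float64(279.12717974306395))]
80 [(np.float64(186.14472028002314), np.float64(304.7097400982721)), (np.float64(164.60242372832602), np.float64(289.1360469076458)), (np.float64(144.46312847328738), np.float64(274.5766333082307))]
100 [(np.float64(185.0663019678924), np.float64(300.1958891231365)), (np.float64(163.2056542985216), np.float64(284.5198152468187)), (np.float64(142.79144317211615), np.float64(269.8809680093392))]
```

View pics/f.png

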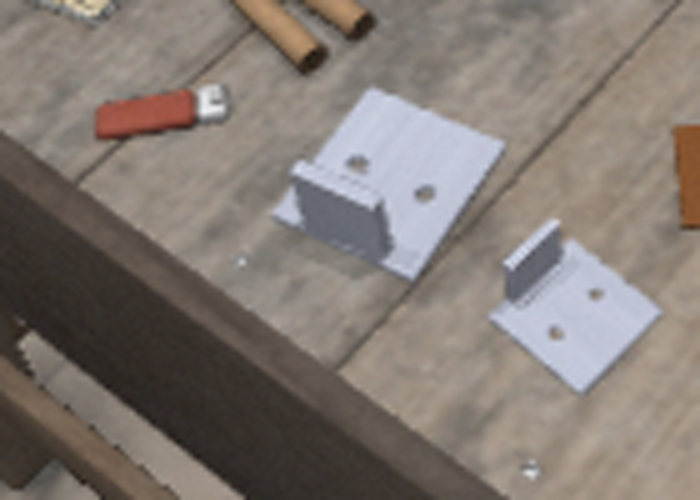

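The board is about 60-65 mm high, so the gripper body at z of 98 or more clears it. The grip point is at (478.5,397.5) and the bracket yaw is about 99.4°, so the tool at 9.8° fits. Descending with the jaw narrowed.

```bash
python3 -m jog '{"jaw":[45,45,45,45,45,45,45,45,45,45],"slide":[[-0.4,-0.17,0.5],[-0.4,-0.17,1],[-0.35,-0.17,1],[0,0,1],[0,0,1],[0,0,0.7],[0,0,0.5],[0,0,0.4],[0,0,0.2],[0,0,0]],"spin":[0,0,0,0,0,0,0,0,0,0]}' 35
python3 -m jog '{"jaw":[0,0,0,0,0,0],"slide":[[0,0,0.05],[0,0,0],[0,0,0],[0,0,0],[0,0,0],[0,0,0]],"spin":[0,0,0,0,0,0]}' 35
```

```text
time_s: 4.9
ee_pos: [479.1, 396.4, 24.6]
ee_rot: [180.0, 0.1, 9.6]
force: [0.5, 0.9, -0.3]
gripper_width: 44.9
gripper_force: 0.0
time_s: 5.5
ee_pos: [479.3, 397.6, 23.8]
ee_rot: [-180.0, -0.0, 9.7]
force: [0.3, 1.1, 1.6]
gripper_width: 9.5
gripper_force: 35.0
```

```bash
python3 -m jog '{"jaw":[0,0,0,0,0,0,0,0,0,0],"slide":[[0,0,-0.2],[0,0,-0.4],[0,0,-0.7],[0,0,-0.8],[0,0,-0.6],[0,0,-0.2],[0,0.1,0],[-0.05,0.3,0],[-0.1,0.5,0],[-0.1,0.7,0]],"spin":[0,0,0,0,0,0,-0.17,0,0,0]}' 35
python3 -m jog '{"jaw":[0,0,0,0,0,0,0,0,0,0],"slide":[[-0.1,0.8,0],[-0.1,0.9,0],[-0.15,0.9,0],[-0.15,0.9,0],[-0.15,0.9,0],[-0.15,0.9,0],[-0.15,0.9,0],[-0.15,0.9,0],[-0.15,0.9,0],[-0.15,0.9,0]],"spin":[0,0,0,0,0,0,0,0,0,0]}' 35
python3 -m jog '{"jaw":[0,0,0,0,0,0,0,0,0,0],"slide":[[-0.15,0.9,0],[-0.1,0.9,0],[-0.1,0.8,0],[-0.1,0.8,0],[-0.1,0.7,0],[-0.05,0.5,0],[0,0.3,0],[0,0.2,0],[0,0,0],[0,0,0]],"spin":[0,0,0,0,0,0,0,0,0,0]}' 35
```

```text
time_s: 6.5
ee_pos: [480.2, 347.0, 109.2]
ee_rot: [179.9, 0.1, 11.1]
force: [-0.1, -0.9, -4.4]
gripper_width: 9.9
gripper_force: 35.0
time_s: 7.5
ee_pos: [489.3, 75.8, 110.1]
ee_rot: [180.0, 0.1, 11.0]
force: [-0.1, -0.0, -5.1]
gripper_width: 10.0
gripper_force: 35.0
time_s: 8.5
ee_pos: [502.1, -74.5, 110.3]
ee_rot: [-180.0, 0.0, 11.0]
force: [0.8, -0.8, -5.3]
gripper_width: 9.6
gripper_force: 35.0
```

```bash
python3 -m jog '{"jaw":[0,0,0,0,0,0,0],"slide":[[0.14,0.03,0.2],[0,0,0.4],[0,0,0.4],[0,0,0.3],[0,0,0.2],[0,0,0],[0,0,0]],"spin":[0,0,0,0,0,0,0]}' 35
python3 - <<'E'
from h import *
np.set_printoptions(precision=1,suppress=True)
s=env.state();M=env.camera_model("wrist");im=snap("wrist","w3.png")
p=s['ee_pos'];y=np.radians(s['ee_rot'][2]);print(p,s['ee_rot'],s['force'],s['time_s'])
ex=np.array([-np.sin(y),np.cos(y)]);ey=np.array([-ex[1],ex[0]])
z=p[2]-23.8+5;g=cv2.cvtColor(im,cv2.COLOR_RGB2GRAY)
for k in(-22,22):
    q=p[:2]-43*ex+k*ey;u,v=proj("wrist",(q[0],q[1],z),M);a,b=int(u),int(v)
    w=g[b-12:b+13,a-12:a+13];print("pred",u,v);print(w[::2,::2])
E
```

```text
time_s: 9.2
ee_pos: [506.7, -75.2, 65.4]
ee_rot: [180.0, -0.0, 11.0]
force: [-0.8, -0.1, -4.1]
gripper_width: 9.9
gripper_force: 35.0
[506.7 -75.2  65.4] [180.  -0.  11.] [-0.8 -0.1 -4.1] 9.2
pred 323.2902615749905 195.0490995723444
[[169 170 169 168 169 170 168 170 169 170 170 169 169]
 [172 171 172 170 169 169 170 170 171 171 172 172 171]
 [170 173 169 170 173 170 172 171 171 170 170 170 171]
 [165 163 163 162 155 139 105  31 100 141 163 165 164]
 [164 166 162 137 166 168 111  32  30  53 142 161 164]
 [161 161 155 157 160 154  50  32  79 140 124 151 164]
 [167 166 150 123 129 156 159 160 143 139 113 153 167]
 [167 167 156 164 164 164 163 164 142 136 121 149 167]
 [165 166 153 163 166 167 150 144 144 126 136 160 168]
 [163 165 160 144 141 143 150 138 122 130 157 163 165]
 [162 162 161 156 142 125 124 125 137 157 162 162 163]
 [162 161 162 161 158 156 158 157 161 162 163 163 163]
 [157 156 158 160 158 159 159 158 157 158 158 163 159]]
pred 319.3882428687487 255.94747506459953
[[138 139 137 136 158 157 158 136 134 152 158 159 144]
 [ 65  66  64  65  65  65  63  65  65  65  64  65  65]
 [ 41  39  40  40  41  41  40  40  42  41  41  42  41]
 [ 40  41  41  39  38  40  40  41  43  42  39  43  42]
 [ 42  40  39  41  40  39  41  41  42  39  41  39  40]
 [ 41  40  39  41  42  43  40  39  42  42  39  41  42]
 [ 40  43  41  41  42  41  38  41  40  43  42  44  41]
 [ 39  41  39  41  41  39  41  41  41  42  43  42  42]
 [ 41  40  39  39  42  42  41  42  40  40  42  41  40]
 [ 41  38  41  41  41  41  43  40  41  41  42  39  41]
 [ 39  39  41  40  40  39  40  41  42  42  42  40  41]
 [ 43  41  41  41  40  40  38  42  42  40  40  40  40]
 [ 40  43  42  43  39  43  41  40  40  42  41  39  38]]
```

```bash
python3 -m jog '{"jaw":[0,0,0,0,0,0,0],"slide":[[0,0,0.08],[0,0,0.07],[0,0,0.05],[0,0,0.03],[0,0,0.02],[0,0,0.02],[0,0,0]],"spin":[0,0,0,0,0,0,0]}' 35
python3 -m jog '{"jaw":[0,0,0],"slide":[[0,0,0.02],[0,0,0.02],[0,0,0]],"spin":[0,0,0]}' 35
python3 -m jog '{"jaw":[0,0,0],"slide":[[0,0,0.02],[0,0,0],[0,0,0]],"spin":[0,0,0]}' 35
```

```text
time_s: 9.95
ee_pos: [506.6, -75.1, 57.3]
ee_rot: [180.0, 0.0, 11.0]
force: [-0.1, 0.4, -4.0]
gripper_width: 9.6
gripper_force: 35.0
time_s: 10.25
ee_pos: [506.5, -75.1, 56.1]
ee_rot: [180.0, 0.0, 11.0]
force: [-0.4, -0.2, -4.8]
gripper_width: 9.9
gripper_force: 35.0
time_s: 10.55
ee_pos: [506.6, -75.1, 55.5]
ee_rot: [180.0, 0.0, 11.0]
force: [-0.3, 0.2, -5.7]
gripper_width: 9.6
gripper_force: 35.0
```

```bash
for i in 1 2 3; do python3 -m jog '{"jaw":[0,0,0],"slide":[[0,0,0.02],[0,0,0],[0,0,0]],"spin":[0,0,0]}' 35 | egrep 'pos|force: \['; done
```

```text
ee_pos: [506.6, -75.1, 54.9]
force: [1.2, 0.3, -4.8]
ee_pos: [506.6, -75.1, 54.3]
force: [0.3, 0.5, -4.6]
ee_pos: [506.6, -75.1, 53.7]
force: [-0.4, -0.9, -4.9]
```

No contact at 3 mm below the stud-top height, so the holes are over the studs. Lowering on gently.

```bash
for i in 1 2 3 4; do python3 -m jog '{"jaw":[0,0,0,0],"slide":[[0,0,0.02],[0,0,0.02],[0,0,0],[0,0,0]],"spin":[0,0,0,0]}' 35 | egrep 'pos|force: \['; done
```

```text
ee_pos: [506.6, -75.1, 52.5]
force: [0.4, 0.7, -5.5]
ee_pos: [506.6, -75.1, 51.3]
force: [-0.2, 0.2, -4.4]
ee_pos: [506.6, -75.1, 50.1]
force: [-0.3, 0.6, -4.4]
ee_pos: [506.6, -75.1, 48.9]
force: [0.6, 0.0, -4.3]
```

```bash
for i in 1 2 3; do python3 -m jog '{"jaw":[0,0,0],"slide":[[0,0,0.015],[0,0,0],[0,0,0]],"spin":[0,0,0]}' 35 | egrep 'pos|force: \[|time'; done
```

```text
time_s: 13.35
ee_pos: [506.6, -75.1, 48.5]
force: [0.2, 0.3, -4.5]
time_s: 13.65
ee_pos: [506.6, -75.1, 48.0]
force: [-0.1, 0.3, -3.6]
time_s: 13.95
ee_pos: [506.6, -75.1, 47.8]
force: [-0.2, -0.4, -3.7]
```

```bash
for i in 1 2 3; do python3 -m jog '{"jaw":[0,0,0],"slide":[[0,0,0.01],[0,0,0],[0,0,0]],"spin":[0,0,0]}' 35 | egrep 'pos|force: \[|time'; done
```

```text
time_s: 14.25
ee_pos: [506.7, -75.1, 47.8]
force: [-1.4, -0.5, 3.4]
time_s: 14.55
ee_pos: [506.7, -75.1, 47.8]
force: [-2.7, 0.5, 5.6]
time_s: 14.85
ee_pos: [506.7, -75.1, 47.8]
force: [-4.2, 1.4, 8.3]
```

It met the bed at TCP 47.8, exactly the predicted home height, 9 mm below the stud tops. Easing off, releasing and rising.

```bash
python3 -m jog '{"jaw":[0,0,30,30,30,30,30],"slide":[[0,0,-0.02],[0,0,0],[0,0,0],[0,0,0],[0,0,0],[0,0,0],[0,0,0]],"spin":[0,0,0,0,0,0,0]}' 35
python3 -m jog '{"jaw":[30,30,30,30,30,30,30,30],"slide":[[0,0,-0.2],[0,0,-0.5],[0,0,-1],[0,0,-1],[0,0,-1],[0,0,-0.5],[0,0,0],[0,0,0]],"spin":[0,0,0,0,0,0,0,0]}'
python3 - <<'E'
from h import *
import pickle
s=env.state();M=env.camera_model("wrist");pickle.dump(M,open("w4.pkl","wb"));im=snap("wrist","w4.png");print(s['ee_pos'],s['time_s'])
u,v=proj("wrist",(513.9,-117,29),M);print(u,v)
cv2.imwrite("pics/w4c.png",cv2.resize(im[90:260,150:400,::-1],None,fx=3.2,fy=3.2,interpolation=cv2.INTER_CUBIC))
E
```

```text
time_s: 15.55
ee_pos: [506.7, -75.2, 47.2]
ee_rot: [180.0, -0.0, 11.0]
force: [-0.7, 0.1, 0.2]
gripper_width: 29.9
gripper_force: 0.0
time_s: 16.35
ee_pos: [506.2, -75.1, 173.1]
ee_rot: [180.0, 0.0, 11.0]
force: [-0.1, 0.0, 0.2]
gripper_width: 30.2
gripper_force: 0.0
[506.24045259 -75.05931674 173.10037618] 16.35
297.33454536723116 180.87638568981689
```

View pics/w4c.png

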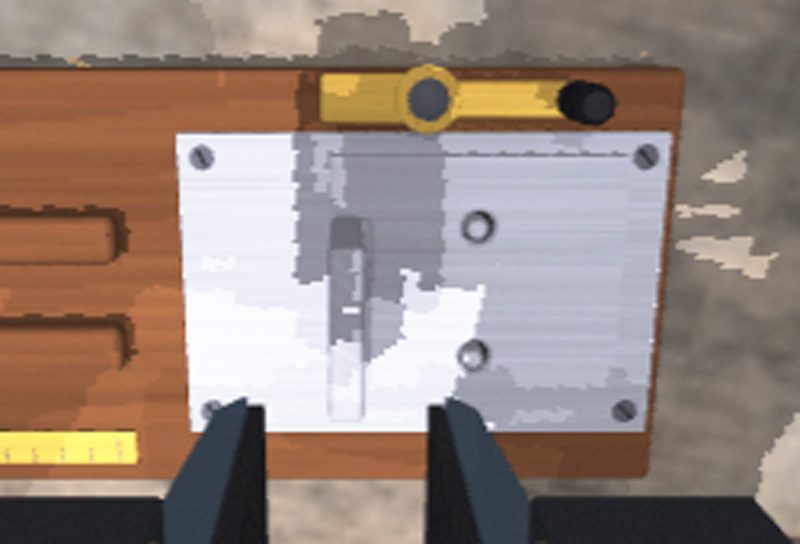

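The bracket is seated: the studs are visible in both holes at crop (478,227) and (473,354), the foot lies on the bed, and the wall is on the trough side. The knob top is at crop (597,104) and the pivot at (429,99).

Run:
```python
from h import *
import pickle
np.set_printoptions(precision=1,suppress=True)
M=pickle.load(open("w4.pkl","rb"))
c=np.array([510.7,-100.6]);y=np.radians(101.05);ex=np.array([np.cos(y),np.sin(y)]);ey=np.array([-ex[1],ex[0]])
for n,u,v,z in[("piv",429,99,38),("knobtop",597,104,65),("nose end mid",322,98,36),("s1",478,227,33),("s2",473,354,33)]:
    p=onz("wrist",150+u/3.2,90+v/3.2,z,M);d=p[:2]-c;print(n,p,d@ex,d@ey)
s=env.state();t=s['ee_pos'];yw=np.radians(s['ee_rot'][2]);tx=np.array([np.cos(yw),np.sin(yw)]);ty=np.array([np.sin(yw),-np.cos(yw)])
a0=0.02
prev=t[:2]
for a in [0.0]+list(np.radians(np.arange(10,92,10))):
    q=c-63*ey+45*(-np.cos(a)*ex-np.sin(a)*ey);d=(q-prev);prev=q
    print(round(np.degrees(a)),q,"units",np.round([d@tx/30,d@ty/30],2))
print(s['qpos'],t)
```

```text
piv [572.3 -88.9  38. ] -0.34299564367691104 -62.67292234092587
knobtop [ 581.  -132.6   65. ] -44.91851504999029 -62.84467631880662
nose end mid [566.2 -56.8  36. ] 32.3541232861411 -62.883485319273305
s1 [ 535.8 -113.5   33. ] -17.50474703666378 -22.201671518627286
s2 [ 493.6 -121.7   33. ] -17.4775438806776 20.78724949181201
0 [ 581.2 -132.7] units [2.1 2.4]
10 [ 588.7 -130.5] units [ 0.3 -0. ]
20 [ 595.7 -127.1] units [ 0.2 -0.1]
30 [ 602.1 -122.5] units [ 0.2 -0.1]
40 [ 607.5 -116.8] units [ 0.2 -0.1]
50 [ 611.9 -110.3] units [ 0.2 -0.2]
60 [ 615.1 -103.1] units [ 0.1 -0.2]
70 [617.  -95.5] units [ 0.1 -0.2]
80 [617.5 -87.7] units [ 0.1 -0.2]
90 [616.7 -79.9] units [ 0.  -0.3]
[ -9.7  14.5 101.5  -0.   64.1  69.3] [505.8 -75.  172.4]
```

```bash
python3 -m jog '{"jaw":[30,30,30,30,30,30,30,30,30,30],"slide":[[0.7,0.8,0],[0.7,0.8,0],[0.7,0.77,0],[0,0,0.5],[0,0,1],[0,0,1],[0,0,0.8],[0,0,0.6],[0,0,0.3],[0,0,0]],"spin":[0,0,0,0,0,0,0,0,0,0]}' 10
python3 - <<'E'
from h import *
s=env.state();print(s['ee_pos'],s['ee_rot'],s['force'])
E
```

```text
time_s: 17.4
ee_pos: [580.5, -132.5, 45.1]
ee_rot: [-179.9, 0.2, 11.0]
force: [0.6, -0.3, 0.1]
gripper_width: 30.1
gripper_force: 0.0
[ 580.53188636 -132.52594359   45.1120874 ] [-179.89352058    0.24147969   11.01778794] [ 0.63276942 -0.32018482  0.06236906]
```

```bash
python3 -m jog '{"jaw":[0,0,0,0],"slide":[[0,0,0],[0,0,0],[0,0,0],[0,0,0]],"spin":[0,0,0,0]}' 10
python3 -m jog '{"jaw":[0,0,0,0],"slide":[[0.26,-0.02,0],[0.25,-0.07,0],[0.24,-0.11,0],[0,0,0]],"spin":[0,0,0,0]}' 10
python3 -m jog '{"jaw":[0,0,0,0],"slide":[[0.21,-0.15,0],[0.185,-0.185,0],[0.15,-0.21,0],[0,0,0]],"spin":[0,0,0,0]}' 10
python3 -m jog '{"jaw":[0,0,0,0,0],"slide":[[0.11,-0.24,0],[0.07,-0.25,0],[0.02,-0.26,0],[0,0,0],[0,0,0]],"spin":[0,0,0,0,0]}' 10
```

```text
time_s: 17.8
ee_pos: [582.3, -131.9, 48.2]
ee_rot: [-179.9, -0.1, 11.0]
force: [-0.6, 5.3, 3.1]
gripper_width: 11.1
gripper_force: 10.0
time_s: 18.2
ee_pos: [604.1, -122.4, 47.8]
ee_rot: [180.0, -0.1, 11.1]
force: [-2.1, 2.5, 6.0]
gripper_width: 11.1
gripper_force: 10.0
time_s: 18.6
ee_pos: [620.1, -103.9, 48.1]
ee_rot: [179.8, -0.4, 11.1]
force: [5.8, -3.2, 0.4]
gripper_width: 11.2
gripper_force: 10.0
time_s: 19.1
ee_pos: [621.2, -79.7, 48.1]
ee_rot: [179.9, -0.4, 11.0]
force: [6.1, 0.3, -0.1]
gripper_width: 11.6
gripper_force: 10.0
```

```bash
python3 -m jog '{"jaw":[30,30,30,30,30,30,30,30],"slide":[[0,0,0],[0,0,0],[0,0,0],[0,0,-0.4],[0,0,-1],[0,0,-1],[0,0,-1],[0,0,-0.8]],"spin":[0,0,0,0,0,0,0,0]}'
python3 -m jog '{"jaw":[30,30,30],"slide":[[0,0,0],[0,0,0],[0,0,0]],"spin":[0,0,0]}'
python3 - <<'E'
from h import *
M=env.camera_model("wrist");im=snap("wrist","w5.png")
print(proj("wrist",(616.7,-79.9,65),M),proj("wrist",(572.5,-88.5,36),M))
cv2.imwrite("pics/w5c.png",cv2.resize(im[100:300,120:400,::-1],None,fx=2.8,fy=2.8,interpolation=cv2.INTER_CUBIC))
E
```

```text
time_s: 19.9
ee_pos: [617.7, -80.4, 176.1]
ee_rot: [180.0, -0.1, 11.0]
force: [0.9, 0.3, -0.8]
gripper_width: 30.2
gripper_force: 0.0
time_s: 20.2
ee_pos: [616.4, -80.2, 172.0]
ee_rot: [-179.9, 0.2, 11.0]
force: [0.8, 0.3, -0.3]
gripper_width: 29.8
gripper_force: 0.0
(np.float64(257.1238971954886), np.float64(189.48859939888283)) (np.float64(257.2146506961586), np.float64(222.13102768730667))
```

View pics/w5c.png

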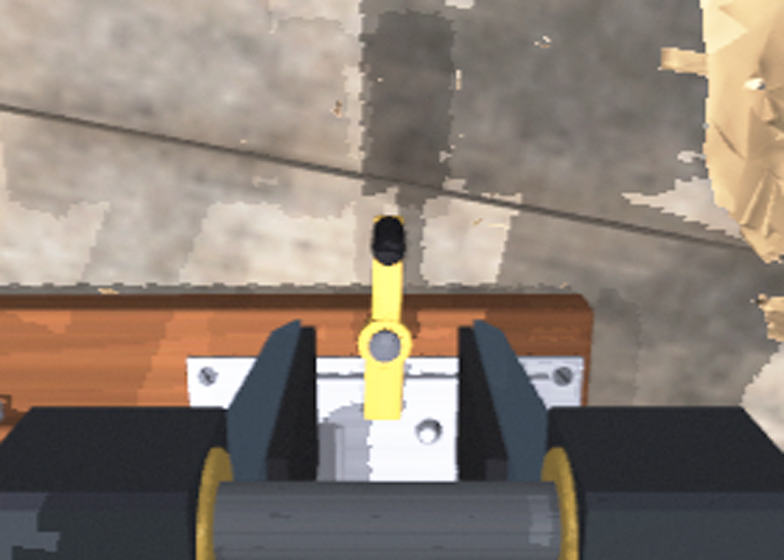

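The keeper is at about 89°: its handle points to jig -y with the knob at crop (388,240), and its nose lies across the foot at (384,410). The stud is still visible in the hole at (428,431), and the arm is clear.

```bash
python3 -c "
from workcell import env
print(env.job_done())"
```

```text
the job is handed in; nothing more can be done
None
```

The job is handed in, but the hand-in gave no verdict: the bracket sits flat on the bed over its studs with its wall on the trough side, the keeper is turned to about 89° across its foot, and the arm is clear at about 20 s of the 72 s allowed.

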